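# Crank a carton home in the hand-cranked carton marker

### The job

Set the red-and-white carton flat into the yellow nest of the green carton marker and let go of it. Then take the upright black handle and turn the crank clockwise (seen from above), a little over two turns, until you feel it come up against its stop: lean on it there for a moment with about 15 N, not less than 10, and never push the handle harder than 20 N. Each turn has a heavy point, after which a spring drives the crank on: turn steadily, never faster than about half a turn a second, without letting it race ahead or run back; then let go, with the carton still in the nest, and leave the other things on the counter alone.

Things in the scene. Friction and masses are not known exactly. Their poses are not given: they have to be found in the camera images.
- carton_mid (a point): red-and-white striped carton, 42 (its x) x 60 (its y) x 58 mm high, about 0.14 kg, standing loose on the counter; the point is its centre, 29 mm above its underside. Grasp it across the 42 mm.
- nest (a point): centre of the nest's floor, 24 mm above the counter, on the aluminium shuttle of the marker; it opens upward. Inside 50 (its x) x 68 mm (its y): the carton goes in with its x along this x (either way round), 4 mm play a side, its centre 29 mm above this point. Yellow rims: 6 mm high beside the carton's 60 mm sides, 12 mm high at its ends. Turning the crank carries the shuttle along its +y, 50 mm a turn.
- handle_grip (a point): middle of the upright black crank handle, a plain round grip 26 mm across and 50 mm tall that spins freely on its pin; the point is 155 mm above the counter, half-way up. The crank arm lies 23 mm below the point and nothing else reaches so high. Take it from above; no need to turn the hand while cranking.
- crank_axis (a point): point on the upright axis of the crank, level with handle_grip and 55 mm from it; fixed on the marker, its axes those of the marker (at the start the handle stands along its +y; x and y as those of nest).
- crank (a joint): angle of the crank's hub, rad, 0 at the start, growing clockwise from above. At the handle: it rubs with 2 to 3 N; 1 to 3 rad into each turn an inking spring resists with up to about 14 N, worst near 2.2; 3.3 to 5 rad in, it pushes the crank on with up to 10 N. A little over two turns in comes a hard stop.
- torque_arm (a joint): small give of the steel crank arm on the red-collared hub, held by a stiff torsion spring: rad, 0 unloaded, positive when the handle is pushed on clockwise; about 0.004 rad per N at the handle (0.055 m out). It shows the force along the turn.
- filter: white and orange spin-on oil filter, upright can 69 mm across, 94 mm high, loose; origin under its centre. Leave alone.
- relay: small black relay with brass pins up, 27 x 27 x 36 mm, loose; origin under its centre. Leave alone.
- tape: yellow pocket tape measure, 34 x 80 x 60 mm high, loose; origin under its centre. Leave alone.
- carton: the whole red-and-white carton; origin under its centre, on its underside, axes as carton_mid.
Not all that is in view belongs to the job. Several things look just like the carton: the one meant starts nearest to the robot's base.

How it is judged:
By the outcome, as a careful person would: the job done as asked, in the order asked, and still so for the second after the job is handed in, with the robot touching nothing.
It also fails if it takes over 72 s, if anything falls off the work surface, if the arm or the gripper's body presses on something with over 40 N, if the wrist force passes 120 N, or if a joint passes its speed limit or range.

### The arm

A 7-joint arm with a two-finger parallel gripper is mounted at the origin on a cart in front of the work surface, level with it; the furniture and walls round the work are solid. World frame = base frame: x ahead of the robot, y to its left, z up, the work surface at z = 0. Lengths are in m, angles in rad, forces in N, time in s.
With the tool pointing down it reaches from about 0.425 to 0.95 m from the base axis. Payload 4.7 kg.
Tool frame: the origin (TCP) lies between the finger pads; the fingertips stand 25 mm ahead of it and the grasp point (between the pads) lies 6 mm ahead of it; z points along the fingers, y is the line along which they close (so a half turn about z gives the same grasp; the last joint's range is limited). The gripper opens to 85 mm and grips with 20 to 120 N. Pads are 22 mm wide; open, the fingers measure 114 mm over their backs; the gripper's body (76 mm by 85 mm) begins 54 mm behind the grasp point. The pads swing forward as they close: fully open they stand 13 mm farther back than shut.
Start: joints at [-1.142, 0.469, -0.049, 1.532, 0.024, 1.141, -0.082], TCP at [0.298, 0.606, 0.231] pointing down, gripper open.
Joint ranges: [-2.59, 2.59], [-0.33, 1.99], [-1.39, 1.29], [0.1, 2.45], [-1.04, 4.18], [0.21, 1.99], [-2.66, 2.66]. Speed limits (rad/s): [2.57, 2.57, 3.14, 3.14, 3.14, 3.14, 3.14].

### API

Orientations are given as a 3x3 rotation matrix whose columns are the frame's x, y, z axes.
In Python, from rig import * gives the robot as it stands. Calls block until the motion is done:
- movep(position, orientation): joint-space move of the TCP to a pose.
- move_l(position, attitude=None, feed=0.15, until_force=None): straight line of the TCP; attitude=None keeps the orientation; feed is the mean speed in m/s. With until_force (N) it stops when the force on the tool has changed by that much, and returns True; else False.
- move_joints(angles): joint-space move.
- command_gripper(opening, newtons=None): finger opening in m; newtons is the grip in N (None keeps the last); returns when the fingers have stopped.
- sleep(seconds).
- inverse_kinematics(position, orientation): joint angles nearest the present ones, or None.
- sense(): the state.
- camera(name): name is "scene" or "top" or "wrist"; returns (picture, depth): 400x640x3 uint8, red, green, blue; 400x640 float32, m along the optical axis (not along the pixel's ray), 0 where there is no reading.
- camera_params(name): a dict with "K" (3x3 intrinsics, pixels), "position" and "rotation" of the camera in the world; the wrist camera has in their place "tool_from_camera" (4x4, takes a point from camera to tool coordinates, whose origin is the TCP and whose axes are the flange's). Camera axes: x right, y down, z forward; pixel columns grow to the right and rows downward; lengths in m; the calibration is good to about 2 mm. The wrist camera is an equidistant fisheye: a pixel r from the principal point sees the ray r / f radians off the axis. A picture is of the moment at which its call begins: read the wrist's pose just before it. camera_params takes no time and is no camera call.
A pose or a line that the arm cannot do raises Unreachable and nothing moves.
- finish_job(): hands the job in; it is judged then, once.
The state is a dict: "time_s": time; "joint_pos": joint angles; "qd": joint speeds; "joint_efforts": joint torques, N m; "position": TCP position; "tcp_rot": TCP orientation; "wrist_force": force on the tool from outside, world axes, zero at the start; "ft_torque": the same for the moment, N m; "finger_gap": finger opening in m; "gripper_force": force on a finger pad.
Only numpy, scipy, OpenCV 4.12 (cv2) and the standard library are available. Lean on these libraries where they do the work, as an engineer would, in place of code of your own. Each camera call takes 0.05 s, during which the arm holds its last target. There are 200 camera calls.

## Working session

There is one attempt and no reset: what is moved stays moved. The work goes in short steps, each a Python script; the robot and the scene stay as the last script left them, time stands still between calls to the robot, and variables do not carry over. Pictures are saved under pics/ and viewed, at most 10 in all, crops included, and the job is handed in when it is done.

```bash
ls; mkdir -p pics; python3 - <<'E'
from rig import *
import cv2, numpy as np
s=sense(); print(s['time_s'],s['position'],s['tcp_rot'],s['wrist_force'])
for n in ("top","scene"):
    p,d=camera(n); np.savez(f'pics/{n}.npz',p=p,d=d); cv2.imwrite(f'pics/{n}1.png',p[:,:,::-1]); print(n,camera_params(n))
p,d=camera("wrist");np.savez('pics/wrist.npz',p=p,d=d);print(camera_params("wrist"))
E
```

```text
pics
0.0 [0.29803313 0.60498684 0.22983969] [[-8.97090789e-01  4.41845539e-01 -7.97405374e-04]
 [ 4.41846251e-01  8.97088987e-01 -1.79973003e-03]
 [-7.98591078e-05 -1.96685181e-03 -9.99998063e-01]] [-0.08600387 -0.74837035 -0.29877841]
top {'K': array([[389.60094807,   0.        , 316.31817138],
       [  0.        , 389.60094807, 196.62680007],
       [  0.        ,   0.        ,   1.        ]]), 'position': array([ 0.39346289, -0.14203306,  1.61169891]), 'rotation': array([[ 0.00625166, -0.99690739,  0.07833632],
       [-0.99997744, -0.00642474, -0.00195769],
       [ 0.00245493, -0.07832232, -0.99692507]])}
scene {'K': array([[370.67077014,   0.        , 320.52963559],
       [  0.        , 370.67077014, 198.31283442],
       [  0.        ,   0.        ,   1.        ]]), 'position': array([ 0.10222671, -0.90451414,  1.03705171]), 'rotation': array([[ 0.8635584 , -0.36799933,  0.3447367 ],
       [-0.50407471, -0.61203929,  0.60935753],
       [-0.01325076, -0.69998886, -0.71403082]])}
{'K': array([[309.70691629,   0.        , 317.71281022],
       [  0.        , 309.70691629, 197.31072227],
       [  0.        ,   0.        ,   1.        ]]), 'tool_from_camera': array([[-1.64362261e-03, -9.64257424e-01, -2.64962109e-01,
         6.76345495e-02],
       [ 9.99998268e-01, -1.35341413e-03, -1.27784362e-03,
        -9.42677016e-04],
       [ 8.73566737e-04, -2.64963751e-01,  9.64257978e-01,
        -1.42260659e-01],
       [ 0.00000000e+00,  0.00000000e+00,  0.00000000e+00,
         1.00000000e+00]])}
```

View pics/top1.png

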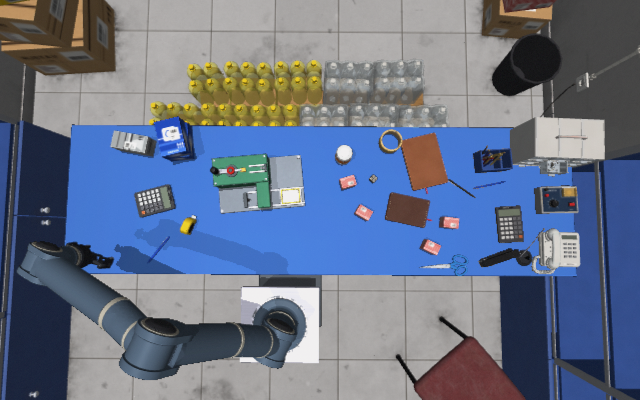

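View pics/scene1.png

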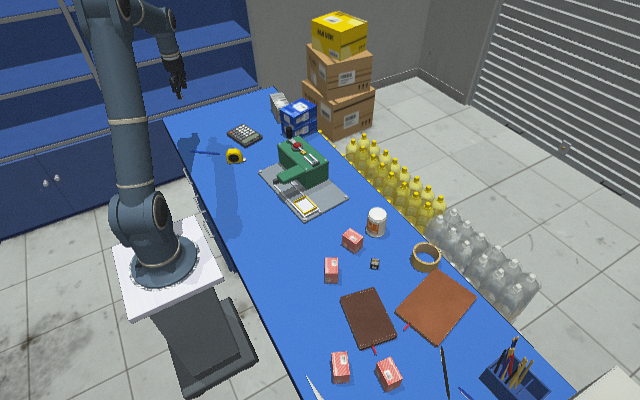

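The top view shows four carton look-alikes at about (363,212), (347,183), (450,223) and (430,246). The marker is at (258,185) with the handle at about (214,170) and the nest at (291,196). Next I measure their distances from the base.

```bash
cat > h.py <<'E'
import numpy as np, cv2
from rig import *
def cloud(n,d):
    c=camera_params(n);K=c['K'];v,u=np.mgrid[:400,:640]
    P=np.stack([(u-K[0,2])/K[0,0]*d,(v-K[1,2])/K[1,1]*d,d],-1)
    return P@c['rotation'].T+c['position']
def wrist_cloud(d,T,R):  # fisheye; d along optical axis
    c=camera_params('wrist');K=c['K'];v,u=np.mgrid[:400,:640]
    a=(u-K[0,2])/K[0,0];b=(v-K[1,2])/K[1,1];r=np.hypot(a,b)+1e-9;t=np.tan(np.minimum(r,1.5))
    P=np.stack([a/r*t*d,b/r*t*d,d],-1);M=c['tool_from_camera']
    return (P@M[:3,:3].T+M[:3,3])@R.T+T
def rect(xy):
    (c,s,a)=cv2.minAreaRect((xy*1000).astype(np.float32)); return np.round(c,1),np.round(s,1),round(a,1)
E
python3 - <<'E'
from h import *
f=np.load('pics/top.npz');p,d=f['p'],f['d'];W=cloud('top',d)
h=cv2.cvtColor(p,cv2.COLOR_RGB2HSV)
def comps(m,name,zmin,minn=8):
    n,l,st,c=cv2.connectedComponentsWithStats(m.astype(np.uint8))
    for i in range(1,n):
        if st[i,4]>=minn:
            q=W[l==i]; print(name,c[i].round(),st[i,4],'med',np.median(q,0).round(3),'rect',*rect(q[:,:2]),'d',np.hypot(*np.median(q,0)[:2]).round(3))
z=W[...,2]
roi=(W[...,0]>.2)&(W[...,0]<1)&(abs(W[...,1])<1)
red=((h[...,0]<8)|(h[...,0]>172))&(h[...,1]>70)&(h[...,2]>120)&roi
red=cv2.morphologyEx(red.astype(np.uint8),cv2.MORPH_CLOSE,np.ones((5,5)))>0
comps(red&(z>.045)&(z<.075),'carton',0,20)
print('z floor',np.median(z[220:240,300:330]))
comps((z>.16)&(z<.2)&roi,'hi',0,4)
ye=(h[...,0]>20)&(h[...,0]<35)&(h[...,1]>90)&(h[...,2]>120)&roi
comps(ye,'yellow',0,8)
g=(h[...,0]>60)&(h[...,0]<90)&(h[...,1]>100)&roi
comps(g,'green',0,50)
c=p[145:225,200:320]; cv2.imwrite('pics/crop1.png',cv2.resize(c[:,:,::-1],None,fx=6,fy=6,interpolation=cv2.INTER_CUBIC))
E
```

```text
carton [348. 182.] 143 med [ 0.577 -0.272  0.057] rect [ 577.6 -271.7] [40.  58.6] 19.1 d 0.637
carton [363. 212.] 137 med [ 0.455 -0.332  0.057] rect [ 455.6 -334.4] [58.2 40. ] 58.9 d 0.563
carton [450. 222.] 148 med [ 0.418 -0.68   0.056] rect [ 416.3 -682.2] [60.6 39.2] 84.4 d 0.798
carton [431. 247.] 151 med [ 0.318 -0.603  0.056] rect [ 318.1 -603.2] [58.6 40.3] 65.9 d 0.682
z floor -0.0014509717748204531
hi [539. 138.] 666 med [ 0.73  -0.969  0.189] rect [ 734.6 -976.1] [ 50.4 150.5] 88.6 d 1.213
hi [214. 170.] 42 med [0.603 0.237 0.178] rect [603.9 239.4] [21.6 24.9] 6.4 d 0.648
yellow [228. 114.] 2390 med [ 0.946  0.286 -0.25 ] rect [848.7 164.5] [997.5 458.1] 58.6 d 0.988
yellow [243. 170.] 20 med [0.613 0.137 0.124] rect [613.2 140.2] [20.6 12.9] 89.5 d 0.628
yellow [290. 189.] 9 med [ 0.548 -0.037  0.027] rect [548.6 -37.6] [33.1  0.9] 89.2 d 0.55
yellow [281. 193.] 11 med [ 0.531 -0.002  0.034] rect [528.8  -1.4] [ 7.2 33.8] 76.9 d 0.531
yellow [299. 196.] 11 med [ 0.52  -0.075  0.032] rect [519.5 -74.7] [ 0.9 39.6] 88.9 d 0.525
yellow [283. 202.] 8 med [ 0.491 -0.008  0.03 ] rect [493.2 -10.8] [19.8  9.7] 53.7 d 0.491
yellow [292. 202.] 10 med [ 0.495 -0.048  0.029] rect [495.  -48.1] [ 1.1 36.4] 0.9 d 0.498
yellow [186. 225.] 125 med [0.399 0.374 0.055] rect [397.1 375.4] [31.2 62.7] 68.5 d 0.547
green [245. 175.] 1500 med [0.589 0.123 0.112] rect [560.8  38.7] [470.5 195.8] 64.4 d 0.602
```

View pics/crop1.png

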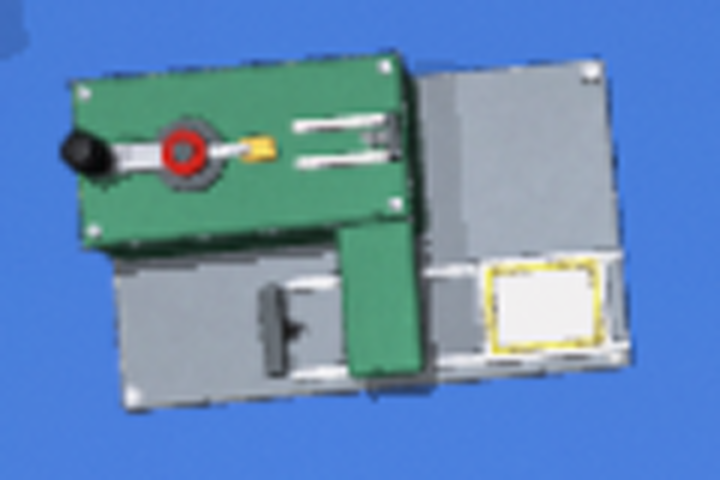

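The crop shows the marker: handle at crop (85,152), hub at (185,152), nest frame centre at about (545,308), and the marker's +y pointing image-left with a slight tilt. 
Look-alikes: (363,212) at 0.563 m, (348,182) at 0.637 m, (431,247) at 0.682 m and (450,222) at 0.798 m. I choose (363,212) because it is nearest the base, and check it from close by.

```bash
cat >> h.py <<'E'
def Rt(deg):
    t=np.radians(deg);c,s=np.cos(t),np.sin(t)
    return np.array([[-s,c,0],[c,s,0],[0,0,-1.]])
def shot(name):
    s=sense();p,d=camera('wrist');np.savez(f'pics/{name}.npz',p=p,d=d,T=s['position'],R=s['tcp_rot'])
    cv2.imwrite(f'pics/{name}.png',p[:,:,::-1]);return p,d,wrist_cloud(d,s['position'],s['tcp_rot'])
E
python3 - <<'E'
from h import *
s=sense();p=s['position'];move_l([p[0],p[1],.33],feed=.25)
movep([.545,.09,.36],Rt(4)); pic,d,W=shot('w_mark')
movep([.4556,-.334,.24],Rt(-31)); pic,d,W=shot('w_cart')
h=cv2.cvtColor(pic,cv2.COLOR_RGB2HSV);z=W[...,2]
near=np.hypot(W[...,0]-.4556,W[...,1]+.334)<.055
m=near&(z>.045)&(z<.08); q=W[m]; print(m.sum(),np.median(q,0),rect(q[:,:2]))
print('floor',np.median(z[near&(z<.03)]),sense()['time_s'],sense()['wrist_force'],sense()['joint_pos'])
E
```

```text
2167 [ 0.4548081  -0.33630913  0.05729667] (array([ 454.2, -337.7]), array([60.4, 42. ]), 59.2)
floor -0.0007637743827016291 4.5083 [ 0.09151811  0.12369294 -0.24625255] [-0.1627688   0.38792416  0.94817338  1.8266389  -0.35177214  1.1066861
  0.3735383 ]
```

View pics/w_cart.png

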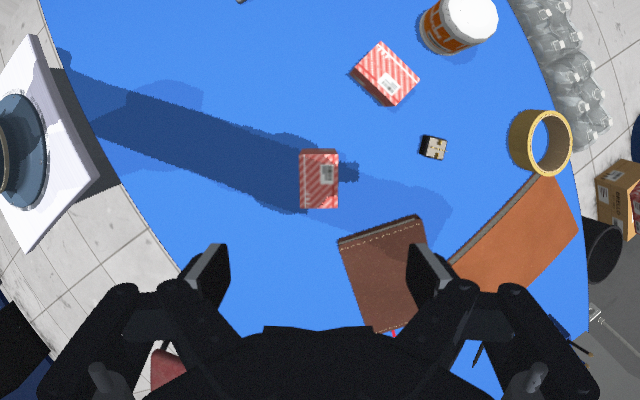

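View pics/w_mark.png

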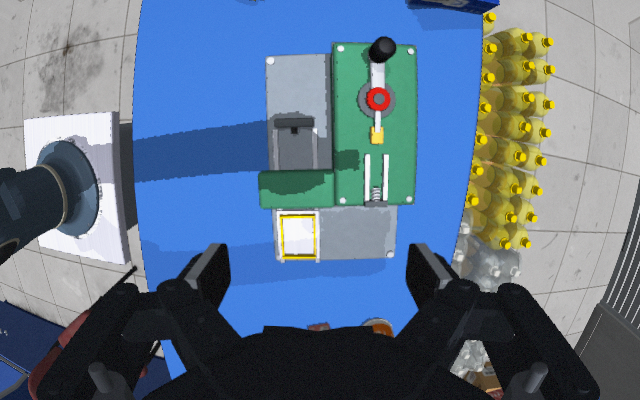

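The close view shows the chosen carton at (319,179), with the other carton at (386,73) and the notebook well clear. The marker view shows the nest frame at (298,235), the handle top at (383,49), the red hub at (378,99), and the green bridge at (297,187) between them.

```bash
python3 - <<'E'
from h import *
f=np.load('pics/w_mark.npz');p,d=f['p'],f['d'];W=wrist_cloud(d,f['T'],f['R']);z=W[...,2]
h=cv2.cvtColor(p,cv2.COLOR_RGB2HSV);v,u=np.mgrid[:400,:640]
def box(a,b,c,e): return (u>a)&(u<b)&(v>c)&(v<e)
y=box(260,340,200,275)&(h[...,0]>18)&(h[...,0]<38)&(h[...,1]>100)
q=W[y];print('nest yellow',y.sum(),rect(q[:,:2]),np.percentile(q[:,2],[5,50,95]))
fl=box(287,309,222,250);print('floor nest',np.median(W[fl],0))
g=box(330,420,40,210)&(h[...,0]>60)&(h[...,0]<90)&(h[...,1]>80);zt=np.median(z[g]);q=W[g&(abs(z-zt)<.006)];print('green',zt,rect(q[:,:2]))
b=box(255,330,165,210)&(h[...,0]>60)&(h[...,0]<90)&(h[...,1]>80);q=W[b];zz=np.percentile(q[:,2],80);print('bridge',zz,rect(q[abs(q[:,2]-zz)<.01][:,:2]))
t=box(360,405,30,70)&(z>.17);print('handle top',t.sum(),np.median(W[t],0),rect(W[t][:,:2]))
r=box(360,400,80,115)&((h[...,0]<8)|(h[...,0]>172))&(h[...,1]>120);print('hub',r.sum(),np.median(W[r],0),rect(W[r][:,:2]))
# ray-cast of silhouettes: z of axis parts
for n in ('top',):
    f=np.load('pics/top.npz');p2=f['p'];Wt=cloud('top',f['d']);
    h2=cv2.cvtColor(p2,cv2.COLOR_RGB2HSV);vv,uu=np.mgrid[:400,:640]
    m=(uu>222)&(uu<240)&(vv>160)&(vv<182)&((h2[...,0]<8)|(h2[...,0]>172))&(h2[...,1]>120);print('top hub',m.sum(),Wt[m].mean(0))
# frame corners
gm=(y*255).astype(np.uint8)
# crank arm top height
a=box(374,382,68,84);print('arm z',np.median(z[a]))
E
```

```text
nest yellow 419 (array([516.4,  32.9]), array([ 59.1, 247.1]), 2.9) [0.02460139 0.03030348 0.03641846]
floor nest [ 0.52055406 -0.04321113  0.02348334]
green 0.11115793781524716 (array([612.3, 150.4]), array([114.2, 213.8]), 5.3)
bridge 0.11795057137606105 (array([515.2,  59.2]), array([91.9, 49.3]), 4.9)
handle top 421 [0.60309222 0.2351767  0.17914715] (array([572.2, 206.4]), array([114.1,  25.5]), 43.7)
hub 356 [0.6087861  0.18204757 0.13173385] (array([585.4, 168.1]), array([89.2, 28.6]), 30.5)
top hub 35 [0.61036034 0.18618909 0.13077266]
arm z 0.13007121004334357
```

```bash
python3 - <<'E'
from h import *
R=Rt(-31)
move_l([.4545,-.337,.13],R,feed=.2); move_l([.4545,-.337,.042],R,feed=.1)
command_gripper(0.0,45); s=sense(); print(s['finger_gap'],s['gripper_force'],s['position'])
move_l([.4545,-.337,.24],R,feed=.2)
movep([.5206,-.043,.24],Rt(5.1)); s=sense();print(s['position'],s['finger_gap'],s['time_s'])
p,d,W=shot('w_nest');z=W[...,2];h=cv2.cvtColor(p,cv2.COLOR_RGB2HSV)
y=(np.hypot(W[...,0]-.52,W[...,1]+.043)<.06)&(h[...,0]>18)&(h[...,0]<38)&(h[...,1]>100)&(z<.05)
q=W[y];print(y.sum(),rect(q[:,:2]),np.percentile(q[:,2],[5,50,95]))
q=q[:,:2]@np.array([[np.cos(np.radians(5.1)),-np.sin(np.radians(5.1))],[np.sin(np.radians(5.1)),np.cos(np.radians(5.1))]])
print('marker-frame pct',np.percentile(q,[1,3,10,90,97,99],axis=0).round(4).tolist())
E
```

```text
0.04109586276173334 45.702019929885864 [ 0.45497463 -0.33724118  0.04263842]
[ 0.52039835 -0.04482009  0.24000956] 0.040638214771923885 9.0167
421 (array([518.9, -26.1]), array([57.6, 46.2]), 4.9) [0.02822897 0.03036672 0.03620847]
marker-frame pct [[0.4858, -0.0948], [0.486, -0.0929], [0.4869, -0.0868], [0.5414, -0.0493], [0.5423, -0.0492], [0.5425, -0.0491]]
```

View pics/w_nest.png

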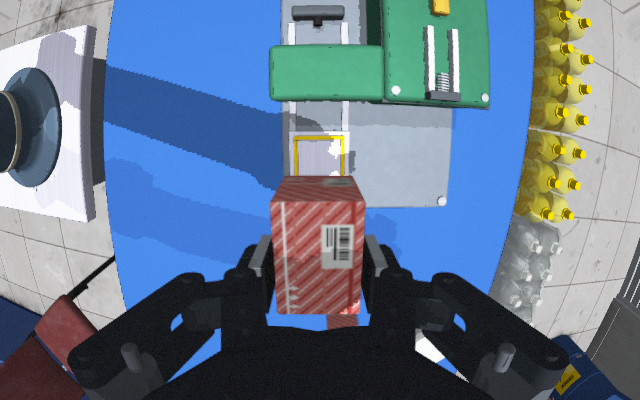

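The carton sits squarely in the fingers (270–365, 178–315) and hides the near part of the nest; its far rim is visible at row 138. I step back along marker −y to see the whole nest.

```bash
cat >> h.py <<'E'
A=np.radians(5.1);M=np.array([[np.cos(A),-np.sin(A)],[np.sin(A),np.cos(A)]]) # cols = marker x,y
def nest(p,W,c=(.52,-.043)):
    h=cv2.cvtColor(p,cv2.COLOR_RGB2HSV);z=W[...,2]
    y=(np.hypot(W[...,0]-c[0],W[...,1]-c[1])<.065)&(h[...,0]>18)&(h[...,0]<38)&(h[...,1]>100)&(z<.05)&(z>.015)
    q=W[y];r=rect(q[:,:2]);m=q[:,:2]@M;e=np.percentile(m,[1,99],axis=0)
    print('nest',y.sum(),r,'mid world',(M@e.mean(0)).round(4),'size',(e[1]-e[0]).round(4))
E
python3 - <<'E'
from h import *
f=np.load('pics/w_mark.npz');nest(f['p'],wrist_cloud(f['d'],f['T'],f['R']))
f=np.load('pics/top.npz');nest(f['p'],cloud('top',f['d']))
f=np.load('pics/scene.npz');nest(f['p'],cloud('scene',f['d']))
t=np.array([.5206,-.043])-M[:,1]*.09
move_l([*t,.24],Rt(5.1)); sleep(.3); s=sense();print(s['position'],t,s['time_s'])
p,d,W=shot('w_nest2');nest(p,W)
# carton in hand: red pts near the TCP
h=cv2.cvtColor(p,cv2.COLOR_RGB2HSV);z=W[...,2]
m=(W[...,2]>.17)&(np.hypot(*(W[...,:2]-s['position'][:2]).transpose(2,0,1))<.06)&((h[...,0]<8)|(h[...,0]>172))&(h[...,1]>70)
q=(W[m][:,:2]-s['position'][:2])@M;print('carton rel marker axes',np.percentile(q,[1,50,99],axis=0).round(4).tolist(),W[m][:,2].min(),W[m][:,2].max())
E
```

```text
nest 409 (array([519.3, -40.5]), array([57.6, 76.2]), 5.5) mid world [ 0.5196 -0.0404] size [0.0568 0.0755]
nest 46 (array([521.3, -38.1]), array([57.1, 75.3]), 5.0) mid world [ 0.5214 -0.0384] size [0.0568 0.0746]
nest 88 (array([523.7, -41.7]), array([61.8, 80.5]), 4.1) mid world [ 0.5239 -0.0422] size [0.0615 0.0779]
[ 0.52873186 -0.1317546   0.23997442] [ 0.52860049 -0.1326437 ] 10.1167
nest 787 (array([520.1, -39.9]), array([58.5, 78.1]), 5.2) mid world [ 0.5202 -0.0401] size [0.0575 0.0775]
carton rel marker axes [[-0.0213, -0.0283], [-0.0029, 0.0105], [0.0191, 0.0302]] 0.19948390298297308 0.2849934248364619
```

```bash
python3 - <<'E'
from h import *
R=Rt(5.1);x,y=.5202,-.0404
move_l([x,y,.24],R,feed=.15); move_l([x,y,.105],R,feed=.15); sleep(.2)
s=sense();e=s['position'][:2]-[x,y];print('err',e,s['position']);x-=e[0];y-=e[1]
hit=move_l([x,y,.064],R,feed=.03,until_force=5)
s=sense();print(hit,s['position'],s['wrist_force'],s['time_s'],s['finger_gap'])
E
```

```text
err [5.37952805e-04 7.50965354e-05] [ 0.52073795 -0.0403249   0.10576335]
True [ 0.51963465 -0.04044468  0.06653195] [-0.38075078  0.34674334  5.15971875] 13.3583 0.040911247624330536
```

It touched at the expected height. I release, lift and check.

```bash
python3 - <<'E'
from h import *
R=Rt(5.1)
command_gripper(.075); p=sense()['position']; move_l([p[0],p[1],.24],R,feed=.2)
# retreat towards the handle, look from above it on the way
movep([.6040,.2375,.27],R);sleep(.2);p,d,W=shot('w_handle');z=W[...,2]
s=sense();print(s['position'],s['time_s'],s['wrist_force'])
t=(z>.165)&(z<.19)&(np.hypot(W[...,0]-.604,W[...,1]-.238)<.03);q=W[t];print('handle',t.sum(),q[:,:2].mean(0),rect(q[:,:2]),np.median(q[:,2]))
h=cv2.cvtColor(p,cv2.COLOR_RGB2HSV)
r=(np.hypot(W[...,0]-.609,W[...,1]-.183)<.03)&((h[...,0]<8)|(h[...,0]>172))&(h[...,1]>120);print('hub',r.sum(),rect(W[r][:,:2]),np.median(W[r],0))
c=(np.hypot(W[...,0]-.52,W[...,1]+.04)<.05)&(z>.074)&(z<.09);print('carton top',c.sum(),rect(W[c][:,:2]),np.median(z[c]))
pt,dt=camera('top');Wt=cloud('top',dt);zt=Wt[...,2]
c=(np.hypot(Wt[...,0]-.52,Wt[...,1]+.04)<.05)&(zt>.06)&(zt<.1);q=Wt[c];print('top: carton',c.sum(),rect(q[:,:2]),np.percentile(q[:,2],[5,50,95]))
E
```

```text
[0.60415006 0.23589387 0.27035712] 16.1917 [-0.3913296  -0.21736794  0.24039688]
handle 779 [0.60392996 0.24055976] (array([604.1, 239. ]), array([23.3, 24.8]), 4.7) 0.17943387954064277
hub 498 (array([608.9, 182.6]), array([30.7, 29.2]), 78.1) [0.60891899 0.1858483  0.13169366]
carton top 0 (array([0., 0.]), array([0., 0.]), 0.0) nan
top: carton 169 (array([519.9, -39. ]), array([42.8, 59.9]), 4.5) [0.07221895 0.08016095 0.08599275]
  return _methods._mean(a, axis=axis, dtype=dtype,
  ret = ret.dtype.type(ret / rcount)
```

View pics/w_handle.png

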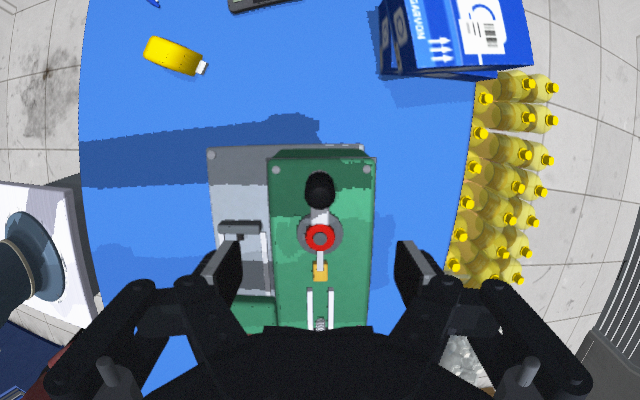

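The carton lies flat in the nest: top at 0.080, centred at (0.520,−0.039) and square with it. The handle top is at (319,188) and the hub at (320,238). Now I grasp the handle and try the first half radian.

```bash
cat > crank.py <<'E'
from h import *
import json
AX=np.array([.6089,.1838]);RAD=.055;Z=.166;R=Rt(5.1)
def dirs(phi): return M@[np.sin(phi),np.cos(phi)], M@[np.cos(phi),-np.sin(phi)]  # radial, tangential
def force(st): return (np.array(sense()['wrist_force'])-st['bias'])[:2]
def step(st,dphi,feed):
    st['phi']+=dphi;r,t=dirs(st['phi'])
    tgt=np.array(st['ax'])+r*RAD
    move_l([*tgt,st['z']],R,feed=feed)
    s=sense();F=(np.array(s['wrist_force'])-st['bias'])[:2];Fr,Ft=F@r,F@t
    st['ax']=(np.array(st['ax'])+r*np.clip(5e-5*Fr,-4e-4,4e-4)).tolist()   # ease the side load
    a=(s['position'][:2]-st['ax'])@M
    return s['time_s'],st['phi'],np.arctan2(a[0],a[1])%(2*np.pi),-Ft,Fr,s['wrist_force'][2]-st['bias'][2]
def save(st): json.dump(st,open('st.json','w'))
def load(): return json.load(open('st.json'))
E
python3 - <<'E'
from crank import *
r,t=dirs(0);g=AX+r*RAD
move_l([*g,.23],R);sleep(.3);e=sense()['position'][:2]-g;print('err',e)
move_l([*(g-e),Z],R,feed=.1);sleep(.3);s=sense();e2=s['position'][:2]-g;print('err2',e2,s['position'])
b=np.array(s['wrist_force'])
command_gripper(0.0,60);sleep(.2);s=sense();print('gap',s['finger_gap'],s['position'],'dF',s['wrist_force']-b)
st=dict(phi=0.,ax=(AX-e).tolist(),z=Z,bias=b.tolist());save(st)
for i in range(6): print(np.round(step(st,.09,.06),3))
save(st);print(st)
E
```

```text
err [4.57625457e-04 4.87213097e-05]
err2 [-2.17668583e-04  6.97114864e-05] [0.60379315 0.23865197 0.16652362]
gap 0.022987358261051603 [0.60410059 0.23861716 0.16647555] dF [ 1.40228808 -0.80434402  4.0573155 ]
[19.025  0.09   0.092  0.708 -0.902  6.079]
[19.275  0.18   0.181  1.121 -0.639  5.338]
[19.525  0.27   0.269  0.969  0.888  7.347]
[19.775  0.36   0.357  1.446 -0.562  5.45 ]
[20.025  0.45   0.444  0.721  0.724  6.465]
[20.275  0.54   0.531  1.166  0.331  5.89 ]
{'phi': 0.5399999999999999, 'ax': [0.6084599003053217, 0.18373970627845054], 'z': 0.166, 'bias': [0.2093075405995496, 0.7741077753753262, -0.43651216521407804]}
```

```bash
python3 - <<'E'
from crank import *
st=load()
while st['phi']<4.9:
    o=step(st,.17,.06);print(np.round(o,2))
    if o[3]>18.5: break
save(st);print(st['ax'],sense()['finger_gap'])
E
```

```text
[20.58  0.71  0.7   0.45  1.48  5.77]
[20.89  0.88  0.86  1.24  2.8   6.01]
[21.2   1.05  1.03  2.75  2.35  5.76]
[21.51  1.22  1.19  3.48  3.49  5.97]
[21.82  1.39  1.34  4.34  3.54  5.36]
[22.12  1.56  1.5   4.96  3.25  4.44]
[22.43  1.73  1.66  5.61  2.8   4.72]
[22.74  1.9   1.81  8.25  3.08  2.91]
[23.05  2.07  1.98  9.13  3.61  2.1 ]
[23.36  2.24  2.15 10.41  2.77  1.17]
[23.67  2.41  2.32 10.57  1.98  0.43]
[23.98  2.58  2.51  8.44  1.62  1.1 ]
[24.28  2.75  2.69  7.64  0.11  2.05]
[24.59  2.92  2.88  5.23 -0.55  4.41]
[24.9   3.09  3.08  2.04 -2.45  5.99]
[25.21  3.26  3.28 -1.86 -1.2   9.15]
[25.52  3.43  3.47 -5.2  -1.41 12.3 ]
[25.82  3.6   3.66 -7.65  0.88 13.34]
[ 26.13   3.77   3.85 -10.01   0.19  13.18]
[ 26.44   3.94   4.03 -10.03   0.75  12.73]
[26.75  4.11  4.2  -9.06  0.82 11.88]
[27.06  4.28  4.36 -8.04 -0.55  9.9 ]
[27.37  4.45  4.52 -6.89 -0.58  7.71]
[27.68  4.62  4.68 -6.12 -2.16  6.31]
[27.98  4.79  4.83 -5.51 -1.95  5.45]
[28.29  4.96  4.99 -2.97 -0.64  5.61]
[0.610083670995359, 0.1839841092990763] 0.02293188691245251
```

```bash
python3 - <<'E'
from crank import *
st=load();L=[]
while st['phi']<12.35:
    o=step(st,.17,.06);L.append(np.round(o,1)[[1,2,3,4]])
    if o[3]>(18.5 if o[1]<11.5 else 8): print('STOP');break
save(st);print(np.array(L).tolist(),o,st['ax'],sense()['finger_gap'],sense()['position'])
E
```

```text
[[5.1, 5.1, -3.1, -0.9], [5.3, 5.3, -2.9, -0.1], [5.5, 5.5, -0.6, -0.7], [5.6, 5.6, -0.8, 0.3], [5.8, 5.8, -0.2, 0.8], [6.0, 6.0, -0.6, 0.9], [6.1, 6.1, 0.9, 1.4], [6.3, 0.0, 0.0, 0.7], [6.5, 0.2, 1.0, 1.0], [6.7, 0.4, 0.3, 0.8], [6.8, 0.5, 1.2, 1.3], [7.0, 0.7, 0.5, 1.0], [7.2, 0.9, 1.7, 1.3], [7.3, 1.0, 1.7, 1.6], [7.5, 1.2, 2.9, 1.1], [7.7, 1.4, 3.0, 1.3], [7.8, 1.5, 5.0, 0.5], [8.0, 1.7, 5.5, 1.2], [8.2, 1.8, 7.6, 2.4], [8.4, 2.0, 9.8, 2.5], [8.5, 2.2, 8.8, 1.9], [8.7, 2.3, 10.3, 1.6], [8.9, 2.5, 9.3, 0.8], [9.0, 2.7, 7.2, -0.2], [9.2, 2.9, 4.9, -0.4], [9.4, 3.1, 1.3, -0.3], [9.5, 3.3, -2.5, -0.2], [9.7, 3.5, -4.3, 0.9], [9.9, 3.7, -8.7, 1.7], [10.1, 3.9, -8.8, 1.5], [10.2, 4.0, -9.8, 1.7], [10.4, 4.2, -10.4, 1.7], [10.6, 4.4, -8.7, 0.4], [10.7, 4.5, -7.0, 0.3], [10.9, 4.7, -5.3, 0.9], [11.1, 4.8, -5.7, -0.9], [11.2, 5.0, -3.9, 0.0], [11.4, 5.2, -2.6, 0.3], [11.6, 5.3, -2.1, 0.5], [11.8, 5.5, -1.1, 0.2], [11.9, 5.6, -1.7, 0.9], [12.1, 5.8, -0.1, 1.7], [12.3, 6.0, -0.1, 0.7], [12.4, 6.2, -0.3, 1.2]] (41.8583, 12.439999999999996, np.float64(6.152187362422538), np.float64(-0.2870651006443565), np.float64(1.1558015588514063), np.float64(7.657259578799329)) [0.6104910981996094, 0.18417664446687887] 0.022774593824168413 [0.59851916 0.23771131 0.16629687]
```

```bash
python3 - <<'E'
from crank import *
st=load()
while st['phi']<14.2:
    o=step(st,.04,.03);print(np.round(o[:5],3),sense()['position'][:2].round(5))
    if o[3]>6.5: print('STOP');break
save(st)
E
```

```text
[42.108 12.48   6.181  1.737  0.257] [0.60008 0.23808]
[42.358 12.52   6.22   1.637  0.243] [0.60216 0.2384 ]
[42.608 12.56   6.259  1.935  0.349] [0.60429 0.2387 ]
[4.2858e+01 1.2600e+01 1.6000e-02 1.9830e+00 2.2600e-01] [0.60647 0.2389 ]
[43.108 12.64   0.056  1.322  0.746] [0.60867 0.23907]
[43.358 12.68   0.096  1.553  0.998] [0.61086 0.23907]
[4.3608e+01 1.2720e+01 1.3700e-01 2.2040e+00 3.0000e-03] [0.61309 0.23899]
[43.858 12.76   0.176  0.519  0.695] [0.61524 0.23888]
[44.108 12.8    0.21   3.104 -0.18 ] [0.61709 0.23873]
[44.358 12.84   0.227  5.075 -0.208] [0.61802 0.23871]
[44.608 12.88   0.243  8.939 -1.396] [0.6189  0.23863]
STOP
```

```bash
python3 - <<'E'
from crank import *
st=load();n=0
def F(k=4):
    r,t=dirs(st['phi']);return -np.mean([(sleep(.05),force(st))[1] for _ in range(k)],0)@t
f=F()
while f<14.2 and n<12:
    step(st,.016 if f<12.5 else .008,.03);f=F();n+=1;print(round(f,2),sense()['position'][:2].round(5))
for _ in range(3): print('hold',round(F(6),2))
while F(2)>1.2 and n<40: step(st,-.02,.03);n+=1
print('unloaded',F(),st['phi'],sense()['time_s'],sense()['position'])
command_gripper(.06);p=sense()['position'];move_l([p[0],p[1],.28],R,feed=.2)
pt,dt=camera('top');cv2.imwrite('pics/end.png',cv2.resize(pt[130:290,130:450,::-1],None,fx=2.4,fy=2.4));Wt=cloud('top',dt);z=Wt[...,2]
s=sense();print(s['time_s'],s['finger_gap'],s['wrist_force'])
h=cv2.cvtColor(pt,cv2.COLOR_RGB2HSV);c=M[:,1]*.1+[.52,-.04]
m=(np.hypot(*(Wt[...,:2]-c).transpose(2,0,1))<.05)&(z>.065)&(z<.1)&((h[...,0]<8)|(h[...,0]>172));print('carton',m.sum(),np.median(Wt[m],0),'expected',c)
E
```

```text
9.66 [0.61921 0.23862]
10.98 [0.61958 0.23857]
12.07 [0.61989 0.23856]
13.11 [0.62023 0.23851]
13.62 [0.6204  0.23849]
14.27 [0.62055 0.23847]
hold 14.2
hold 13.96
hold 14.43
unloaded 0.48557848148941174 12.779999999999989 51.8583 [0.61660474 0.23869467 0.16631252]
53.0667 0.060019919717993586 [ 1.00232235  0.04615481 -0.13113019]
carton 20 [0.51318626 0.03389781 0.08052208] expected [0.51111057 0.05960411]
```

View pics/end.png

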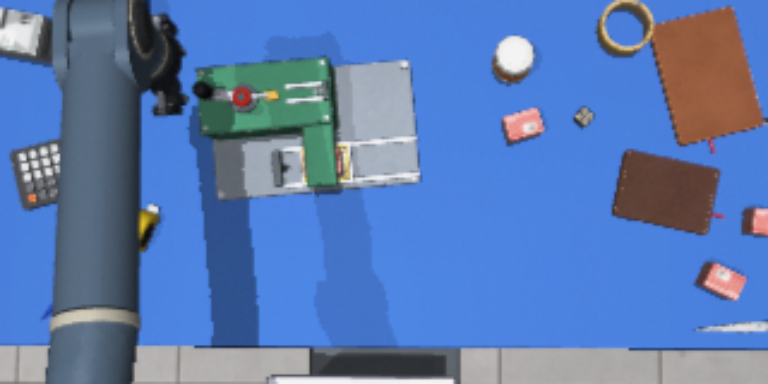

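The end view shows the shuttle drawn under the bridge, with the carton's end in its nest at (342,160). The handle is just past two turns at (204,90), the gripper is clear, and the other things are where they were.

```bash
python3 -c "
from rig import *
print(finish_job())"
```

```text
the job is handed in; nothing more can be done
None
```

I set the carton flat in the nest, turned the crank just over two turns to its stop, leaned on it there with about 14 N, let go and handed the job in at about 53 s; the verdict was not reported back.

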